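# Clamp the bench polisher and switch it on

## Task

The cordless polisher lies loose in the V-block clamp on the jewellery stall. Tighten the clamp by its T-handle (clockwise seen from above) until the screw goes firm and the polisher is held, without forcing it further and crushing the housing; then switch the polisher on by sliding the tiny red switch in its narrow recessed slot fully forward, towards the felt wheel. Do not push the polisher out of place in the clamp or shift the other things on the table, and leave hands off at the end.

Things in the scene. Friction and masses are not known exactly. Their poses are not given: they have to be found in the camera images.
- clamp: Blue-grey cast V-block clamp bolted to the table, base 116 x 170 mm. Origin: centre of its underside; z up. The polisher lies in its V along the clamp's y axis, felt wheel towards +y, axis 58 mm above the table. At y = +50 mm a yoke (94 mm across x, 26 mm along y, boss top 128 mm above the table) bridges the polisher; the upright T-handle screw in it drives a steel pad down onto the polisher.
- tee_grip (a point): Middle of the T-handle's cross bar, on the upright screw axis, 157 mm above the table. The bar, a steel rod 12 mm thick and 95 mm long over its black 17 mm end balls, lies along this point's x axis; z up. Below it a 9 mm stem leaves 29 mm of free height above the yoke. The bar keeps its height as it turns.
- clamp_screw (a joint): T-handle turn in rad, growing clockwise seen from above (tightening). Starts at 0.7 to 1.2; even friction of 0.15 N m up to about 1.8, where the pad meets the polisher; from there the resistance rises by about 0.4 N m per rad. Firmly clamped: 2.0 to 2.3; past 2.7 the housing is crushed. Let go, it stays where it is up to about 2.15; from further on it springs back to about that.
- polisher: Loose cordless polisher, about 0.55 kg: charcoal eight-sided body 50 mm across flats, 150 mm long, orange ends, then nose, collet and cream felt wheel (26 mm), about 240 mm in all. Origin on its axis, 58 mm above the table, 85 mm forward of the charcoal body's rear end; y along it towards the felt wheel, z up. A grey switch pod (30 x 61 mm) is on top, from y = -83 to -22 mm. Loose, it can slide along the V.
- slot_floor (a point): Centre of the switch slot's flat floor, in the pod's top, 84.5 mm above the table; axes as the polisher's. The slot is 20 mm wide (x) and 5 mm deep; its flat floor runs 23 mm either way along y, ending in the front stop wall at +y and in an 8 mm ramp up to the pod's top at -y. The red nib slides in it.
- switch_nib (a point): Centre of the top face of the tiny red switch nib, 8 mm long (along the slot), 12 mm wide, its top flush with the pod's top, 89.5 mm above the table. Its axes are the polisher's: y is the sliding direction, towards the felt wheel = on. Off, it stands at about y = -45 mm of the polisher, with 24 mm of flat slot floor free behind it.
- power_switch (a joint): Travel of the red switch in m: 0 off (rear), 0.012 fully on (front, against its stop). Needs about 2 N to slide and stays where it is left.
- mandrel: Loose tapered steel ring mandrel lying on the table near the clamp, 270 mm long, 25 to 13 mm thick. Origin: centre of its thick end, on its axis.
- rouge_bar: Loose dark red bar of polishing compound, 32 x 85 x 26 mm. Origin: centre of its underside.
- ring_tray: Loose small wooden tray, 90 x 70 x 18 mm, with three rings standing in it (24 mm high). Origin: centre of its underside.
- pliers: Loose pliers with blue handles lying flat, about 150 x 40 x 13 mm. Origin: at the pivot, on the table.
- display_hand: Black display hand on a round foot (80 mm), 215 mm high. Origin: centre of its underside.
- spray_bottle: Clear bottle with a white cap, 52 mm thick, 150 mm high. Origin: centre of its underside.
- ring_cone: Wooden ring cone, 48 mm foot, 75 mm high. Origin: centre of its underside.
Things that resemble listed ones, but are neither listed nor needed, are in the scene too. What is shaped like the clamp but pink is not meant.

How it is judged:
On the way, in this order (a step that is already met when the one before it is completed fails the run):
1. the T-handle screw is tightened until the polisher is held firm, the switch still off (value of joint clamp_screw above 1.92 rad and value of joint power_switch below 0.005 m), for 0.2 s.
2. the red switch is slid fully forward to on (value of joint power_switch above 0.0105 m), for 0.2 s.
At the end, for the whole second after the job is handed in: The clamp screw is left firm (joint between 1.9 and 2.7 rad), the switch is fully on (at least 10.5 of its 12 mm), and the polisher lies still and level in the V within 5 mm of where it started and in line with the clamp to 0.05 rad, not rolled by more than 0.06 rad (value of joint clamp_screw between 1.9 and 2.7 rad and value of joint power_switch above 0.0105 m and distance of polisher from where it was at the start of the episode below 0.005 m and angle between the y axis of polisher and the y axis of clamp, either way round below 0.05 rad and angle between polisher's own z axis and vertical below 0.06 rad and linear speed of polisher below 0.01 m/s); the robot touches nothing.
It fails at once if the clamp is overtightened so that the housing is crushed (screw past 2.7 rad) (value of joint clamp_screw above 2.7 rad).
It fails at once if one of the other loose things on the table is shifted by more than 20 mm (distance of any of mandrel, rouge_bar, ring_tray, pliers, display_hand, spray_bottle, ring_cone from where it was at the start of the episode above 0.02 m).
It also fails if it takes over 48 s, if anything falls off the work surface, if the arm or the gripper's body presses on something with over 40 N, if the wrist force passes 120 N, or if a joint passes its speed limit or range.

## Robot

A 6-joint arm with a two-finger parallel gripper is mounted at the origin on the work surface. World frame = base frame: x ahead of the robot, y to its left, z up, the work surface at z = 0. Lengths are in m, angles in rad, forces in N, time in s.
With the tool pointing down it reaches from about 0.3 to 0.875 m from the base axis. Payload 6.4 kg.
Tool frame: the origin (TCP) lies midway between the tips of the shut fingers; the grasp point (between the pads) lies 19 mm behind it (ctrl.pinch_z is the distance from the TCP to the grasp point, in m); z points along the fingers, y is the line along which they close (so a half turn about z gives the same grasp; the last joint's range is limited). The gripper opens to 85 mm and grips with 20 to 120 N. Pads are 22 mm wide; open, the fingers measure 114 mm over their backs; the gripper's body (76 mm by 85 mm) begins 54 mm behind the grasp point. The pads swing forward as they close: fully open they stand 13 mm farther back than shut.
Start: joints at [1.008, 0.181, 1.607, -0, 1.354, -0.206], TCP at [0.201, 0.539, 0.193] pointing down, gripper open.
Joint ranges: [-2.99, 2.99], [-0.89, 2.07], [0.3, 2.58], [-1.14, 4.28], [0, 2.63], [-3.12, 3.12]. Speed limits (rad/s): [2.57, 2.57, 3.01, 3.14, 3.14, 3.14].

## Interface

Orientations are given as a unit quaternion [w, x, y, z].
In Python, from bench import ctrl gives the robot as it stands.
- The arm moves only by the tool apply_moves, never from a script. Its argument "moves" is a list of rows, each an object with "jaw": the opening, from 0 (shut) to 1 (fully open); "offset": the shift along the tool's x, y, z in mm, a list of three; "rot": the turn, a rotation vector about the tool's x, y, z in degrees, a list of three. In form: [{"jaw": jaw, "offset": [dx, dy, dz], "rot": [ax, ay, az]}, ...]. A call has exactly 5 rows; each row shifts and turns the commanded pose from where the row before left it, along the tool's axes as they then stand; what a row does not reach is not made up. A row lasts 1/8 s, in which the tool goes at most 62.5 mm and 10.7 degrees, less where a joint would pass 70% of its speed; a pose out of reach is approached as far as the arm can. A call is refused whole if a number of a shift passes 62.5 or a number of a turn 10.7, either way. A call with a gripper value outside its range is refused whole. The fingers move at their own pace and stop on an object; the grip force is fixed at half the most. Time passes only in rows, so rows that do not move let the fingers close, or fill a call up. It gives the time, the measured TCP pose, the force, the opening and the grip force at its end, in the units of the state.
- ctrl.get_obs(): the state, without advancing time (a new reading comes with each control period).
- ctrl.camera(name): name is "side" or "top"; returns (picture, depth): 420x560x3 uint8, red, green, blue; 420x560 float32, m along the optical axis (not along the pixel's ray), 0 where there is no reading.
- ctrl.camera_params(name): a dict with "K" (3x3 intrinsics, pixels), "cam_to_world" (4x4, takes a point from camera to world coordinates). Camera axes: x right, y down, z forward; pixel columns grow to the right and rows downward; lengths in m; the calibration is good to about 2 mm. A picture is of the moment at which its call begins. camera_params takes no time and is no camera call.
- ctrl.hand_in(): hands the job in; it is judged then, once.
Trained networks look in the newest picture that a camera, given by its name, has taken for a name from the list of things; names that differ only in an ending like _2 or _b are one class to them, and where a whole thing is asked for, a point or a joint stands for the part that bears it (a point fixed in the world has none). Each returns a list of dicts, best first, with "score" (0 to 1); they miss things now and then, are a little off and sometimes report something else, mostly with a low value. They report only what shows in the picture. A call takes as long as a camera call. They do not tell look-alikes from the thing itself.
- ctrl.outline_of(camera, target): "region" (420x560 bool, what is visible of it) and "position" ([column, row] in pixels, amid what is visible of it).
The state is a dict: "time_s": time; "q": joint angles; "dq": joint speeds; "joint_efforts": joint torques, N m; "eef_pos": TCP position; "eef_rot": TCP orientation; "wrist_force": force on the tool from outside, world axes, zero at the start; "torque": the same for the moment, N m; "opening": opening from 0.0 (shut) to 1.0 (fully open); "grasp_force": force on a finger pad.
Only numpy, scipy, OpenCV 4.12 (cv2) and the standard library are available. Lean on these libraries where they do the work, as an engineer would, in place of code of your own. Each camera call takes 0.05 s, during which the arm holds its last target. There are 200 camera calls.

## Working session

There is one attempt and no reset: what is moved stays moved. The work goes in short steps, Python scripts to look and compute and a tool call to move; the robot and the scene stay as the last step left them, time stands still between calls to the robot, and variables do not carry over. Pictures are saved under pics/ and viewed, at most 10 in all, crops included, and the job is handed in when it is done.

Besides the shell and the picture viewer there is one more tool, called as a command line: name --argument value ..., lists and objects as JSON in quotes. apply_moves: Moves the arm, as the interface text tells. Its arguments: {"type":"object","properties":{"moves":{"type":"array"}},"required":["moves"]}

```bash
ls; mkdir -p pics; cat > h.py <<'E'
import numpy as np, cv2
from bench import ctrl
def snap(name,fn=None):
    p,d=ctrl.camera(name)
    if fn: cv2.imwrite(fn,p[:,:,::-1])
    return p,d
def world(name,d,mask=None):
    P=ctrl.camera_params(name);K=P["K"];T=np.array(P["cam_to_world"])
    v,u=np.indices(d.shape)
    c=np.stack([(u-K[0][2])/K[0][0]*d,(v-K[1][2])/K[1][1]*d,d],-1)
    w=c@T[:3,:3].T+T[:3,3]
    w[d<=0]=np.nan
    return w
E
python3 - <<'E'
from h import *
for n in("top","side"):
    p,d=snap(n,f"pics/{n}0.png"); np.save(f"{n}d0.npy",d); np.save(f"{n}p0.npy",p)
    W=world(n,d)
    print(n,np.round(ctrl.camera_params(n)["cam_to_world"],3).tolist(),np.array(ctrl.camera_params(n)["K"])[0])
    for t in("clamp","tee_grip","switch_nib","polisher"):
        for r in ctrl.outline_of(n,t):
            m=r["region"]; print(n,t,round(r["score"],2),np.round(r["position"]),m.sum(),np.round(np.nanmedian(W[m],0),3))
print(ctrl.get_obs())
E
```

```text
pics
top [[0.033, -0.979, 0.201, 0.301], [-0.999, -0.033, 0.003, -0.003], [0.004, -0.201, -0.979, 1.071], [0.0, 0.0, 0.0, 1.0]] [384.22401267   0.         268.94101842]
top clamp 0.95 [252. 200.] 1650 [0.535 0.043 0.031]
top clamp 0.61 [188. 274.] 2873 [0.327 0.199 0.037]
top clamp 0.6 [344. 168.] 2474 [ 0.631 -0.208  0.036]
top tee_grip 0.72 [244. 182.] 214 [0.552 0.066 0.163]
top tee_grip 0.69 [340. 152.] 205 [ 0.645 -0.167  0.163]
top tee_grip 0.49 [164. 274.] 224 [0.323 0.246 0.163]
top switch_nib 0.53 [268. 189.] 1126 [ 0.564 -0.001  0.08 ]
top polisher 0.57 [217. 159.] 761 [0.658 0.154 0.015]
top polisher 0.55 [268. 185.] 1181 [0.563 0.002 0.08 ]
side [[-0.955, -0.198, 0.221, 0.295], [-0.296, 0.658, -0.692, 0.732], [-0.009, -0.726, -0.687, 0.853], [0.0, 0.0, 0.0, 1.0]] [407.50675203   0.         278.3130318 ]
side clamp 0.78 [263. 232.] 1716 [0.548 0.075 0.049]
side clamp 0.76 [260. 172.] 1765 [ 0.64  -0.163  0.044]
side clamp 0.76 [336. 312.] 3394 [0.328 0.252 0.044]
side tee_grip 0.81 [337. 295.] 381 [0.332 0.249 0.162]
side tee_grip 0.68 [262. 212.] 223 [0.553 0.069 0.162]
s
[... 210 characters left out ...]
 0.075 0.05 ]
{'time_s': 0.5, 'q': array([ 1.00769495e+00,  1.80841728e-01,  1.60701201e+00, -1.13560656e-05,
        1.35379837e+00, -2.06281987e-01]), 'dq': array([ 0.00136945, -0.00076442, -0.00284891, -0.00034072, -0.00020885,
       -0.0016741 ]), 'joint_efforts': array([-9.10727285e-04, -4.44435704e+01, -3.51363552e+01, -1.77302954e-04,
        1.77905960e-03, -6.61970958e-06]), 'eef_pos': array([0.20082387, 0.53879234, 0.19295916]), 'eef_rot': array([-6.01690369e-06,  1.77463532e-01,  9.84127377e-01, -2.96370340e-05]), 'wrist_force': array([0.34313774, 0.15064889, 0.00505293]), 'torque': array([-0.02968247, -0.00159477, -0.0342869 ]), 'grasp_force': 0.0, 'opening': 0.9999239683169304}
```

```bash
python3 - <<'E'
import cv2,numpy as np
a=cv2.imread("pics/top0.png");cv2.imwrite("pics/topc.png",cv2.resize(a[110:310,120:400],(800,571),interpolation=cv2.INTER_CUBIC))
E
```

```text
(no output)
```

View pics/top0.png

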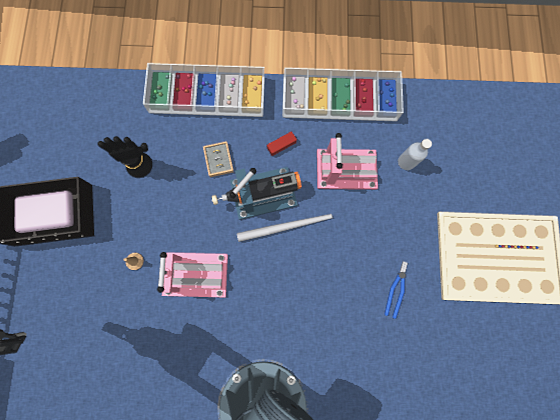

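View pics/topc.png

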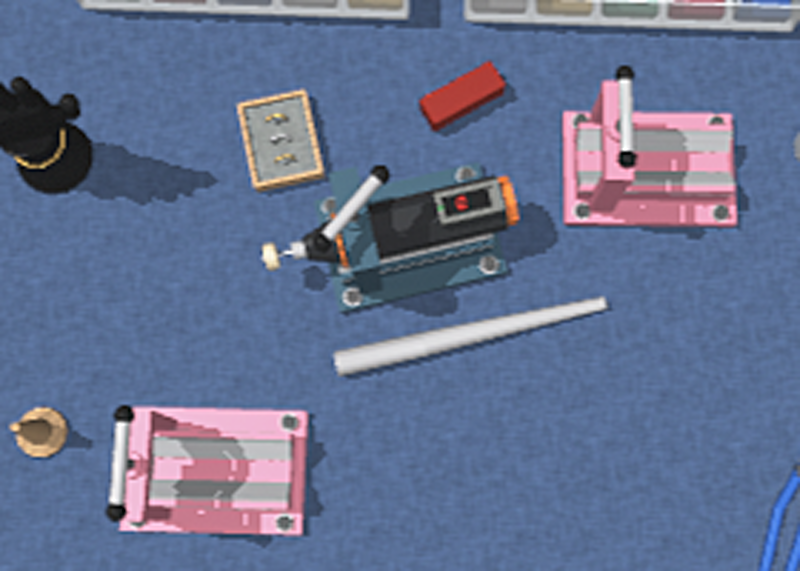

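View pics/side0.png

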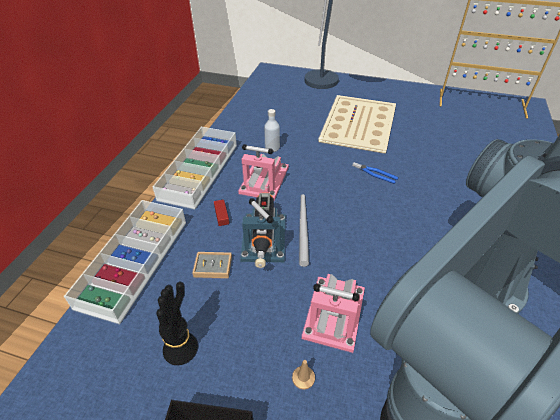

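The three clamp-like things in the top view are pink at (188,274), pink at (346,168) and blue-grey at (268,190). The blue-grey one is meant: it holds the polisher, with felt wheel at (213,200), T-bar from (237,192) to (253,170) and red nib at about (281,181). The crop confirms this. Next I measure it.

```bash
python3 - <<'E'
from h import *
def pca(P):
    c=P.mean(0); u,s,v=np.linalg.svd(P-c); return c,v[0]
for n in("top","side"):
    d=np.load(f"{n}d0.npy");p=np.load(f"{n}p0.npy").astype(int);W=world(n,d)
    near=np.hypot(W[...,0]-.56,W[...,1]-.03)<.17
    z=W[...,2]
    m=near&(z>.147)&(z<.18)&(np.hypot(W[...,0]-.552,W[...,1]-.067)<.07)
    P=W[m][:,:2]; c,v=pca(P); t=(P-c)@v
    print(n,"bar",m.sum(),c,"mid",c+v*(t.min()+t.max())/2,"len",np.ptp(t),"ang",np.degrees(np.arctan2(v[1],v[0])),"z",np.percentile(z[m],[5,50,95]))
    hsv=cv2.cvtColor(p.astype(np.uint8),cv2.COLOR_RGB2HSV)
    H,S,V=[hsv[...,i].astype(int) for i in range(3)]
    r=near&((H<5)|(H>174))&(S>150)&(V>90)&(z>.07)
    print(" red",r.sum(),np.nanmean(W[r],0), np.argwhere(r)[:,::-1].mean(0) if r.sum() else 0)
    o=near&(H>6)&(H<18)&(S>150)&(V>120)&(z>.03)
    for q in(W[o&(W[...,1]<.02)],W[o&(W[...,1]>.02)]):
        if len(q): print(" orange",len(q),q.mean(0),q.min(0),q.max(0))
    # felt wheel
    f=near&(z>.045)&(z<.08)&(W[...,1]>.1)
    print(" felt",f.sum(),np.nanmean(W[f],0),W[f].min(0),W[f].max(0))
    # pod top
    q=near&(z>.086)&(z<.095)&(W[...,1]<.02)
    c,v=pca(W[q][:,:2]); print(" pod",q.sum(),np.nanmean(W[q],0),np.degrees(np.arctan2(v[1],v[0])))
    if q.sum()>5: print(cv2.minAreaRect((W[q][:,:2]*1000).astype(np.float32)))
    # flat top of body
    q=near&(z>.0795)&(z<.0865)&(W[...,1]<.06)
    c,v=pca(W[q][:,:2]); print(" body",q.sum(),np.nanmean(W[q],0),np.degrees(np.arctan2(v[1],v[0])))
    # base plate / yoke
    q=near&(z>.115)&(z<.135)
    c,v=pca(W[q][:,:2]); print(" yoke",q.sum(),np.nanmean(W[q],0),np.degrees(np.arctan2(v[1],v[0])),cv2.minAreaRect((W[q][:,:2]*1000).astype(np.float32)))
    q=near&(z>.01)&(z<.03)&(np.hypot(W[...,0]-.56,W[...,1]-.02)<.12)
    if q.sum()>5: print(" base",q.sum(),cv2.minAreaRect((W[q][:,:2]*1000).astype(np.float32)))
E
```

```text
top bar 197 [0.54924768 0.06801284] mid [0.5502235  0.06727377] len 0.09393660727821204 ang 142.86044831696367 z [0.15826052 0.16289628 0.16685777]
 red 18 [ 0.57880015 -0.02883748  0.08894737] [280.83333333 180.72222222]
 orange 47 [ 0.5859517  -0.07444087  0.07625323] [ 0.56911499 -0.08180544  0.05460141] [ 0.61072973 -0.06690671  0.08430961]
 orange 18 [0.53417258 0.08083468 0.07547303] [0.52138671 0.07736455 0.04334974] [0.56703452 0.09063248 0.08728586]
 felt 126 [0.53315136 0.12664324 0.06701282] [0.51572254 0.10008131 0.05310766] [0.55792439 0.15789528 0.07561997]
 pod 205 [ 0.57939534 -0.03377298  0.08924986] 105.90780593131885
((576.44775390625, -22.533981323242188), (30.99098777770996, 88.76769256591797), 15.761496543884277)
 body 399 [5.68176563e-01 1.08310588e-04 8.33607020e-02] 105.36502340259959
 yoke 307 [0.54748029 0.06703135 0.12341594] -163.7765194649295 ((550.9754028320312, 68.0210952758789), (94.92488098144531, 25.832584381103516), 15.635849952697754)
 base 1103 ((555.66162109375, 17.878387451171875), (221.92811584472656, 169.95001220703125), 16.358369827270508)
s
[... 376 characters left out ...]
 [0.52383449 0.07625079 0.04939584] [0.57223059 0.0947906  0.08688684]
 felt 226 [0.53652099 0.12761562 0.06631953] [0.51731302 0.10013854 0.04548587] [0.57747095 0.15792332 0.07993691]
 pod 145 [ 0.58195753 -0.03886776  0.08968727] 112.23124892586432
((581.5135498046875, -36.10053253173828), (28.036054611206055, 62.60456848144531), 18.150060653686523)
 body 64 [ 0.56968126 -0.01855043  0.08330331] 114.86483196690821
 yoke 325 [0.55463849 0.07305042 0.12312144] -166.26268870880543 ((552.520751953125, 69.08065032958984), (94.30438995361328, 31.094120025634766), 15.617659568786621)
 base 833 ((550.2965087890625, 17.185447692871094), (209.85745239257812, 173.78675842285156), 12.410552024841309)
```

apply_moves --moves '[{"jaw": 1, "offset": [0, 0, -30], "rot": [0, 0, 8.3]}, {"jaw": 1, "offset": [0, 0, -30], "rot": [0, 0, 8.3]}, {"jaw": 1, "offset": [-47, -13.6, 0], "rot": [0, 0, 0]}, {"jaw": 1, "offset": [-47, -13.6, 0], "rot": [0, 0, 0]}, {"jaw": 1, "offset": [-47, -13.6, 0], "rot": [0, 0, 0]}]'

```text
time_s: 1.12
eef_pos: [0.2894, 0.4202, 0.2532]
eef_rot: [0.0, 0.317, 0.948, 0.0]
wrist_force: [0.9, -0.3, 0.3]
opening: 1.0
grasp_force: 0.0
```

apply_moves --moves '[{"jaw": 1, "offset": [-47, -13.6, 0], "rot": [0, 0, 0]}, {"jaw": 1, "offset": [-47, -13.6, 0], "rot": [0, 0, 0]}, {"jaw": 1, "offset": [-47, -13.6, 0], "rot": [0, 0, 0]}, {"jaw": 1, "offset": [-47, -13.6, 0], "rot": [0, 0, 0]}, {"jaw": 1, "offset": [-47, -13.6, 0], "rot": [0, 0, 0]}]'

```text
time_s: 1.75
eef_pos: [0.4362, 0.2241, 0.2533]
eef_rot: [0.0, 0.318, 0.948, 0.0]
wrist_force: [-0.3, -0.3, 0.3]
opening: 1.002
grasp_force: 0.0
```

apply_moves --moves '[{"jaw": 1, "offset": [-47, -13.6, 0], "rot": [0, 0, 0]}, {"jaw": 1, "offset": [-47, -13.6, 0], "rot": [0, 0, 0]}, {"jaw": 1, "offset": [-47, -13.6, 0], "rot": [0, 0, 0]}, {"jaw": 1, "offset": [-46, -13.6, 0], "rot": [0, 0, 0]}, {"jaw": 1, "offset": [0, 0, 0], "rot": [0, 0, 0]}]'

```text
time_s: 2.38
eef_pos: [0.5532, 0.0665, 0.2526]
eef_rot: [0.0, 0.32, 0.948, -0.0]
wrist_force: [-1.1, -0.4, 0.3]
opening: 1.002
grasp_force: 0.0
```

```bash
cat >> h.py <<'E'
from scipy.spatial.transform import Rotation as Ro
def to(goal,xang):
    "tool-axis shift (mm) to goal and remaining turn (deg) so that tool x points at xang with the tool straight down"
    o=ctrl.get_obs(); R=Ro.from_quat(np.roll(o["eef_rot"],-1))
    a=np.radians(xang); G=Ro.from_matrix(np.array([[np.cos(a),np.sin(a),0],[np.sin(a),-np.cos(a),0],[0,0,-1]]))
    print("t",round(o["time_s"],2),"pos",np.round(o["eef_pos"],4),"F",np.round(o["wrist_force"],1),"T",np.round(o["torque"],2),"open",round(o["opening"],3),"grip",round(o["grasp_force"],1))
    print(" shift",np.round(1000*R.inv().apply(np.array(goal)-o["eef_pos"]),1),"rot",np.round(np.degrees((R.inv()*G).as_rotvec()),2),"xang",round(np.degrees(np.arctan2(*R.as_matrix()[1::-1,0])),2),"q",np.round(o["q"],2))
E
python3 -c "
from h import *
to([.551,.0688,.141],142.9)"
```

```text
t 2.38 pos [0.5532 0.0665 0.2526] F [-1.1 -0.4  0.3] T [0.01 0.05 0.  ] open 1.002 grip 0.0
 shift [  3.2   0.5 111.6] rot [-0.03  0.01 -0.18] xang 142.72 q [-0.09  0.1   1.58 -0.    1.46 -1.01]
```

apply_moves --moves '[{"jaw": 1, "offset": [3, 0.5, 30], "rot": [0, 0, 0]}, {"jaw": 1, "offset": [0, 0, 30], "rot": [0, 0, 0]}, {"jaw": 1, "offset": [0, 0, 30], "rot": [0, 0, 0]}, {"jaw": 1, "offset": [0, 0, 21], "rot": [0, 0, 0]}, {"jaw": 1, "offset": [0, 0, 0], "rot": [0, 0, 0]}]'

```text
time_s: 3.0
eef_pos: [0.5478, 0.0725, 0.1403]
eef_rot: [-0.002, 0.317, 0.948, -0.0]
wrist_force: [0.4, 0.4, 0.3]
opening: 1.001
grasp_force: 0.0
```

```bash
python3 -c "
from h import *
to([.551,.0688,.141],142.9)
p,d=snap('side')
cv2.imwrite('pics/grip.png',cv2.resize(p[150:290,180:360],(720,560),interpolation=cv2.INTER_CUBIC)[:,:,::-1])"
```

```text
t 3.0 pos [0.5478 0.0725 0.1403] F [0.4 0.4 0.3] T [0.   0.01 0.01] open 1.001 grip 0.0
 shift [-4.8 -1.1 -0.7] rot [-0.12 -0.2   0.1 ] xang 143.0 q [-0.08  0.19  1.71  0.    1.25 -1.01]
```

View pics/grip.png

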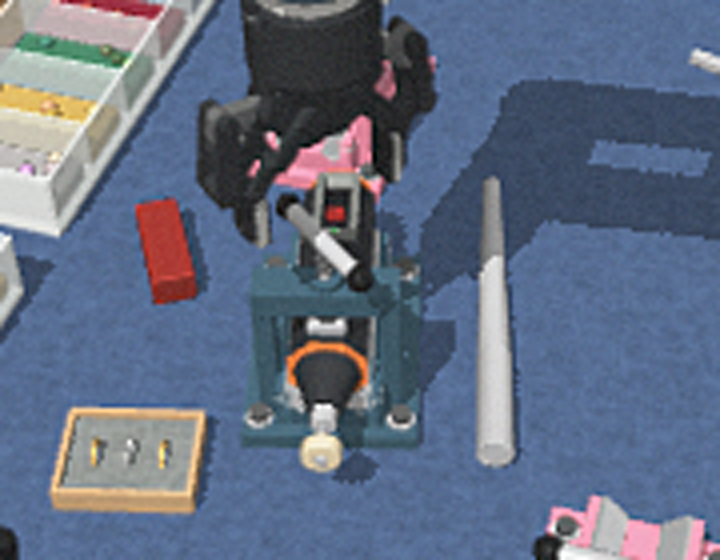

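```bash
python3 -c "
from h import *
p,d=snap('side');W=world('side',d);np.save('W.npy',W)
P=ctrl.camera_params('side');K=np.array(P['K']);T=np.linalg.inv(P['cam_to_world'])
for q in ([.5478,.0725,.1403],[.5478,.0725,.153],[.551,.0688,.157]):
    c=T[:3,:3]@np.array(q)+T[:3,3];u=K@c;print(q,u[:2]/u[2],'crop',(u[:2]/u[2]-[180,150])*4)
for c,r in((250,235),(258,225),(390,170),(395,150),(325,240),(215,170),(310,100)):
    u,v=180+c//4,150+r//4;print((c,r),np.round(W[v,u],3))
p,d=snap('top');W=world('top',d);cv2.imwrite('pics/gt.png',cv2.resize(p[110:250,180:360],(720,560),interpolation=cv2.INTER_CUBIC)[:,:,::-1])
"
```

```text
[0.5478, 0.0725, 0.1403] [262.06065525 217.11918394] crop [328.24262101 268.47673575]
[0.5478, 0.0725, 0.153] [261.87160526 213.45292108] crop [327.48642104 253.81168432]
[0.551, 0.0688, 0.157] [261.06210957 210.99860594] crop [324.24843828 243.99442378]
(250, 235) [0.577 0.12  0.207]
(258, 225) [0.573 0.117 0.212]
(390, 170) [0.518 0.044 0.206]
(395, 150) [0.515 0.044 0.223]
(325, 240) [0.55  0.071 0.163]
(215, 170) [0.589 0.134 0.265]
(310, 100) [0.547 0.091 0.289]
```

View pics/gt.png

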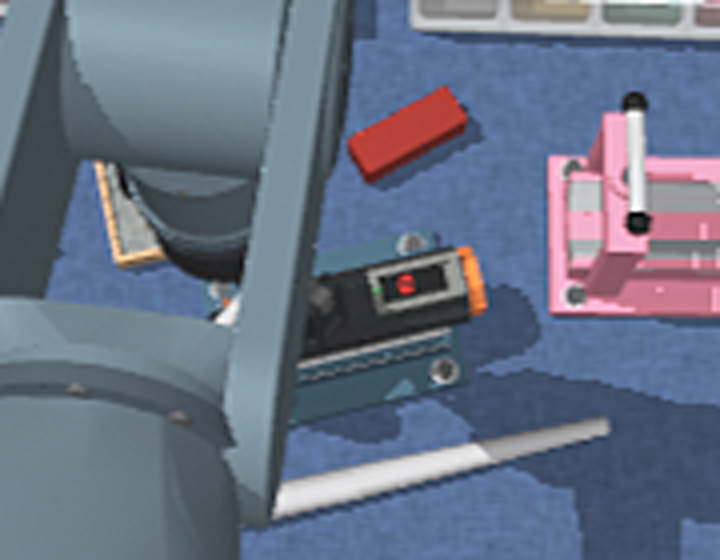

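```bash
python3 -c "
from h import *
to([.551,.0688,.141],142.9)
p,d=snap('side');W=world('side',d)
m=(np.hypot(W[...,0]-.548,W[...,1]-.0725)<.09)&(W[...,2]>.13)
for a in np.arange(.13,.36,.01):
    k=m&(W[...,2]>=a)&(W[...,2]<a+.01); 
    if k.sum(): print(round(a,2),k.sum(),np.round(W[k].min(0),3),np.round(W[k].max(0),3))
g=cv2.resize(p[150:290,180:360],(720,560),interpolation=cv2.INTER_CUBIC)[:,:,::-1]
o=cv2.imread('pics/grip.png'); print(np.abs(g.astype(int)-o).mean())
"
```

```text
t 3.15 pos [0.5504 0.072  0.1433] F [ 0.4  0.2 -0.1] T [-0.02 -0.03  0.02] open 0.996 grip 0.0
 shift [-2.3 -2.2  2.3] rot [0.06 0.09 0.09] xang 142.99 q [-0.08  0.19  1.71  0.    1.25 -1.01]
0.13 24 [0.542 0.062 0.13 ] [0.56  0.079 0.139]
0.14 10 [0.549 0.069 0.141] [0.557 0.074 0.149]
0.15 26 [0.513 0.051 0.15 ] [0.586 0.1   0.16 ]
0.16 146 [0.515 0.038 0.16 ] [0.59  0.1   0.169]
0.19 11 [0.514 0.032 0.197] [0.578 0.117 0.2  ]
0.2 42 [0.513 0.031 0.201] [0.589 0.12  0.21 ]
0.21 57 [0.513 0.031 0.211] [0.592 0.12  0.22 ]
0.22 60 [0.513 0.031 0.22 ] [0.591 0.122 0.23 ]
0.23 40 [0.51  0.027 0.23 ] [0.583 0.123 0.24 ]
0.24 128 [0.499 0.014 0.24 ] [0.606 0.138 0.25 ]
0.25 161 [0.499 0.014 0.25 ] [0.607 0.138 0.26 ]
0.26 186 [0.5   0.017 0.26 ] [0.602 0.138 0.27 ]
0.27 138 [0.501 0.025 0.27 ] [0.602 0.135 0.28 ]
0.28 205 [0.501 0.024 0.28 ] [0.601 0.135 0.29 ]
0.29 230 [0.501 0.014 0.29 ] [0.601 0.136 0.3  ]
0.3 71 [0.505 0.016 0.3  ] [0.6   0.131 0.31 ]
0.31 96 [0.515 0.069 0.31 ] [0.581 0.112 0.32 ]
0.32 123 [0.514 0.069 0.32 ] [0.585 0.111 0.33 ]
0.33 138 [0.514 0.07  0.33 ] [0.583 0.111 0.34 ]
0.34 136 [0.513 0.069 0.34 ] [0.582 0.111 0.35 ]
0.35 213 [0.514 0.054 0.35 ] [0.587 0.111 0.36 ]
4.0437400793650795
```

The side crop shows the bar (325,240) below and in front of the open fingers, whose tips are near (250,240) and (390,175). Depth puts the tips at z≈0.20, but the reported TCP implies about 0.155. Closing the jaws here is safe whichever reading is right, and it will tell me which.

apply_moves --moves '[{"jaw": 0.5, "offset": [-2, -1, 0], "rot": [0, 0, 0]}, {"jaw": 0, "offset": [0, 0, 0], "rot": [0, 0, 0]}, {"jaw": 0, "offset": [0, 0, 0], "rot": [0, 0, 0]}, {"jaw": 0, "offset": [0, 0, 0], "rot": [0, 0, 0]}, {"jaw": 0, "offset": [0, 0, 0], "rot": [0, 0, 0]}]'

```text
time_s: 3.82
eef_pos: [0.5507, 0.0696, 0.1419]
eef_rot: [-0.0, 0.318, 0.948, -0.0]
wrist_force: [0.1, -0.3, 0.6]
opening: -0.003
grasp_force: 0.0
```

```bash
python3 -c "
from h import *
to([.551,.0688,.141],142.9)
p,d=snap('side');W=world('side',d)
m=(np.hypot(W[...,0]-.548,W[...,1]-.0725)<.09)&(W[...,2]>.13)
for a in np.arange(.13,.26,.01):
    k=m&(W[...,2]>=a)&(W[...,2]<a+.01); 
    if k.sum(): print(round(a,2),k.sum(),np.round(W[k].min(0),3),np.round(W[k].max(0),3))
cv2.imwrite('pics/grip2.png',cv2.resize(p[150:290,180:360],(720,560),interpolation=cv2.INTER_CUBIC)[:,:,::-1])
"
```

```text
t 3.83 pos [0.5507 0.0696 0.1419] F [ 0.1 -0.3  0.6] T [ 0.03  0.03 -0.01] open -0.003 grip 0.0
 shift [-0.7 -0.5  0.9] rot [-0.   -0.01  0.06] xang 142.96 q [-0.09  0.19  1.71  0.    1.25 -1.01]
0.13 23 [0.545 0.062 0.13 ] [0.561 0.077 0.139]
0.14 8 [0.549 0.068 0.141] [0.556 0.072 0.149]
0.15 24 [0.514 0.051 0.15 ] [0.586 0.099 0.16 ]
0.16 133 [0.513 0.039 0.16 ] [0.59  0.1   0.168]
0.18 9 [0.541 0.073 0.18 ] [0.556 0.08  0.188]
0.19 39 [0.538 0.063 0.19 ] [0.564 0.083 0.199]
0.2 39 [0.539 0.062 0.2  ] [0.564 0.085 0.21 ]
0.21 32 [0.54  0.066 0.211] [0.562 0.086 0.22 ]
0.22 46 [0.525 0.05  0.22 ] [0.562 0.099 0.23 ]
0.23 116 [0.521 0.033 0.23 ] [0.574 0.107 0.24 ]
0.24 89 [0.517 0.035 0.24 ] [0.576 0.112 0.25 ]
0.25 116 [0.512 0.035 0.25 ] [0.575 0.116 0.26 ]
```

View pics/grip2.png

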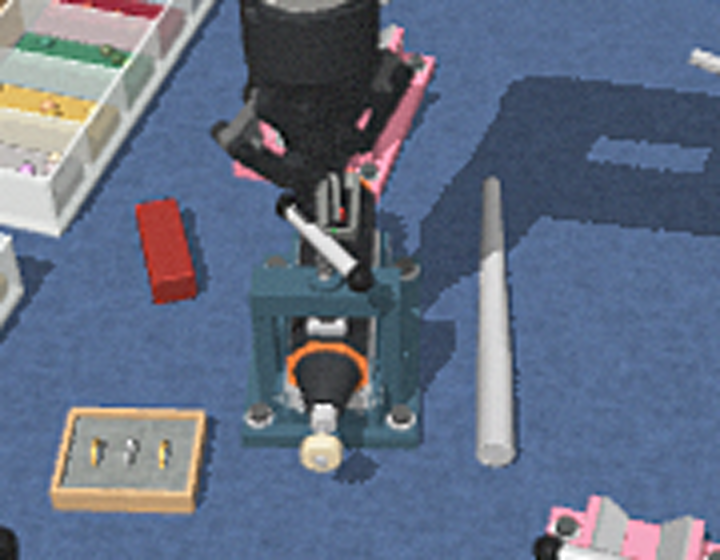

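Jaw opening went to 0 with nothing gripped, and the shut tips show at about (345,180–235), above the bar. So the reported z reads about 41 mm too low, and the camera is right. I reopen and go down by that much more.

apply_moves --moves '[{"jaw": 1, "offset": [0, 0, 0], "rot": [0, 0, 0]}, {"jaw": 1, "offset": [0, 0, 0], "rot": [0, 0, 0]}, {"jaw": 1, "offset": [0, 0, 0], "rot": [0, 0, 0]}, {"jaw": 1, "offset": [0, 0, 0], "rot": [0, 0, 0]}, {"jaw": 1, "offset": [0, 0, 10], "rot": [0, 0, 0]}]'

```text
time_s: 4.5
eef_pos: [0.5516, 0.0695, 0.1325]
eef_rot: [0.001, 0.318, 0.948, 0.0]
wrist_force: [-0.5, -0.0, -0.1]
opening: 1.003
grasp_force: 0.0
```

apply_moves --moves '[{"jaw": 1, "offset": [0, 0, 15], "rot": [0, 0, 0]}, {"jaw": 1, "offset": [0, 0, 15], "rot": [0, 0, 0]}, {"jaw": 1, "offset": [0, 0, 0], "rot": [0, 0, 0]}, {"jaw": 1, "offset": [0, 0, 0], "rot": [0, 0, 0]}, {"jaw": 1, "offset": [0, 0, 0], "rot": [0, 0, 0]}]'

```text
time_s: 5.12
eef_pos: [0.5513, 0.0696, 0.1026]
eef_rot: [0.001, 0.318, 0.948, 0.0]
wrist_force: [-0.0, 0.4, -0.1]
opening: 1.004
grasp_force: 0.0
```

```bash
python3 -c "
from h import *
to([.551,.0688,.1],142.9)
p,d=snap('side');W=world('side',d);p=p.astype(int)
m=(np.hypot(W[...,0]-.548,W[...,1]-.0725)<.09)&(W[...,2]>.13)&(p.max(-1)<90)
for a in np.arange(.13,.23,.01):
    k=m&(W[...,2]>=a)&(W[...,2]<a+.01); 
    if k.sum(): print(round(a,2),k.sum(),np.round(W[k].min(0),3),np.round(W[k].max(0),3))
"
```

```text
t 5.12 pos [0.5513 0.0696 0.1026] F [-0.   0.4 -0.1] T [-0.01 -0.03  0.05] open 1.004 grip 0.0
 shift [-0.2 -0.8  2.6] rot [0.03 0.05 0.06] xang 142.96 q [-0.09  0.24  1.74 -0.    1.17 -1.01]
0.13 4 [0.542 0.063 0.131] [0.557 0.07  0.135]
0.14 3 [0.548 0.071 0.143] [0.556 0.072 0.149]
0.15 15 [0.514 0.028 0.151] [0.583 0.111 0.16 ]
0.16 68 [0.513 0.027 0.16 ] [0.592 0.117 0.17 ]
0.17 40 [0.514 0.028 0.17 ] [0.59  0.118 0.18 ]
0.18 37 [0.514 0.028 0.18 ] [0.589 0.118 0.19 ]
0.19 29 [0.509 0.022 0.19 ] [0.582 0.122 0.2  ]
0.2 113 [0.5   0.018 0.2  ] [0.603 0.135 0.21 ]
0.21 153 [0.5   0.012 0.21 ] [0.606 0.135 0.22 ]
0.22 162 [0.501 0.016 0.22 ] [0.605 0.135 0.23 ]
```

apply_moves --moves '[{"jaw": 1, "offset": [0, 0, 3], "rot": [0, 0, 0]}, {"jaw": 0.5, "offset": [0, 0, 0], "rot": [0, 0, 0]}, {"jaw": 0, "offset": [0, 0, 0], "rot": [0, 0, 0]}, {"jaw": 0, "offset": [0, 0, 0], "rot": [0, 0, 0]}, {"jaw": 0, "offset": [0, 0, 0], "rot": [0, 0, 0]}]'

```text
time_s: 5.8
eef_pos: [0.5503, 0.069, 0.099]
eef_rot: [-0.0, 0.318, 0.948, -0.001]
wrist_force: [-18.9, -24.7, 8.2]
opening: 0.142
grasp_force: 15.8
```

```bash
python3 -c "
from h import *
to([.551,.0688,.1],142.9)"
```

```text
t 5.8 pos [0.5503 0.069  0.099 ] F [-18.9 -24.7   8.2] T [-3.97  2.88 -0.04] open 0.142 grip 15.8
 shift [-0.7  0.3 -1. ] rot [-0.1  -0.01  0.08] xang 142.98 q [-0.09  0.24  1.74 -0.    1.16 -1.01]
```

apply_moves --moves '[{"jaw": 0, "offset": [0, -1, 0], "rot": [0, 0, 0]}, {"jaw": 0, "offset": [0, 0, 0], "rot": [0, 0, 0]}, {"jaw": 0, "offset": [0, 0, 0], "rot": [0, 0, 0]}, {"jaw": 0, "offset": [0, 0, 0], "rot": [0, 0, 0]}, {"jaw": 0, "offset": [0, 0, 0], "rot": [0, 0, 0]}]'

```text
time_s: 6.42
eef_pos: [0.5498, 0.0683, 0.0992]
eef_rot: [-0.0, 0.318, 0.948, -0.001]
wrist_force: [-3.9, -3.2, 5.0]
opening: 0.12
grasp_force: 58.6
```

```bash
python3 -c "
from h import *
to([.551,.0688,.1],142.9)"
```

```text
t 6.42 pos [0.5498 0.0683 0.0992] F [-3.9 -3.2  5. ] T [-0.6   0.65 -0.04] open 0.12 grip 58.6
 shift [-0.6  1.1 -0.8] rot [-0.07 -0.01  0.06] xang 142.96 q [-0.09  0.24  1.74 -0.    1.16 -1.01]
```

apply_moves --moves '[{"jaw": 0, "offset": [0, 0, 0], "rot": [0, 0, 8]}, {"jaw": 0, "offset": [0, 0, 0], "rot": [0, 0, 8]}, {"jaw": 0, "offset": [0, 0, 0], "rot": [0, 0, 8]}, {"jaw": 0, "offset": [0, 0, 0], "rot": [0, 0, 0]}, {"jaw": 0, "offset": [0, 0, 0], "rot": [0, 0, 0]}]'

```text
time_s: 7.05
eef_pos: [0.5504, 0.0687, 0.0992]
eef_rot: [0.0, 0.507, 0.862, 0.0]
wrist_force: [-1.7, -2.3, 3.1]
opening: 0.117
grasp_force: 58.6
```

```bash
python3 -c "
from h import *
to([.551,.0688,.1],75)"
```

```text
t 7.05 pos [0.5504 0.0687 0.0992] F [-1.7 -2.3  3.1] T [-0.31  0.3  -0.11] open 0.117 grip 58.6
 shift [-0.3  0.6 -0.8] rot [2.00e-02 1.00e-02 4.41e+01] xang 119.1 q [-0.09  0.24  1.74 -0.    1.16 -0.6 ]
```

apply_moves --moves '[{"jaw": 0, "offset": [0, 0, 0], "rot": [0, 0, 8]}, {"jaw": 0, "offset": [0, 0, 0], "rot": [0, 0, 8]}, {"jaw": 0, "offset": [0, 0, 0], "rot": [0, 0, 8]}, {"jaw": 0, "offset": [0, 0, 0], "rot": [0, 0, 0]}, {"jaw": 0, "offset": [0, 0, 0], "rot": [0, 0, 0]}]'

```text
time_s: 7.68
eef_pos: [0.551, 0.0689, 0.0992]
eef_rot: [0.001, 0.675, 0.738, 0.001]
wrist_force: [3.5, -0.0, -0.4]
opening: 0.118
grasp_force: 58.5
```

```bash
python3 -c "
from h import *
to([.551,.0688,.1],75)"
```

```text
t 7.67 pos [0.551  0.0689 0.0992] F [ 3.5 -0.  -0.4] T [-0.1  -0.51 -0.06] open 0.118 grip 58.5
 shift [-0.1  0.  -0.8] rot [ 0.1  -0.03 20.14] xang 95.14 q [-0.09  0.24  1.74  0.    1.16 -0.18]
```

apply_moves --moves '[{"jaw": 0, "offset": [0, 0, 0], "rot": [0, 0, 5]}, {"jaw": 0, "offset": [0, 0, 0], "rot": [0, 0, 5]}, {"jaw": 0, "offset": [0, 0, 0], "rot": [0, 0, 3]}, {"jaw": 0, "offset": [0, 0, 0], "rot": [0, 0, 0]}, {"jaw": 0, "offset": [0, 0, 0], "rot": [0, 0, 0]}]'

```text
time_s: 8.3
eef_pos: [0.5513, 0.0689, 0.0992]
eef_rot: [0.001, 0.754, 0.657, 0.001]
wrist_force: [5.6, -0.1, -1.5]
opening: 0.115
grasp_force: 58.4
```

```bash
python3 -c "
from h import *
to([.551,.0688,.1],75)"
```

```text
t 8.3 pos [0.5513 0.0689 0.0992] F [ 5.6 -0.1 -1.5] T [-0.06 -0.8   0.07] open 0.115 grip 58.4
 shift [-0.2 -0.3 -0.8] rot [ 0.14 -0.04  7.12] xang 82.12 q [-0.09  0.24  1.74  0.    1.16  0.05]
```

apply_moves --moves '[{"jaw": 0, "offset": [0, 0, 0], "rot": [0, 0, 4]}, {"jaw": 0, "offset": [0, 0, 0], "rot": [0, 0, 4]}, {"jaw": 0, "offset": [0, 0, 0], "rot": [0, 0, 0]}, {"jaw": 0, "offset": [0, 0, 0], "rot": [0, 0, 0]}, {"jaw": 0, "offset": [0, 0, 0], "rot": [0, 0, 0]}]'

```text
time_s: 8.93
eef_pos: [0.5516, 0.0689, 0.0992]
eef_rot: [0.001, 0.798, 0.603, 0.001]
wrist_force: [6.1, -0.4, -2.1]
opening: 0.113
grasp_force: 58.4
```

```bash
python3 -c "
from h import *
to([.551,.0688,.1],75)"
```

```text
t 8.93 pos [0.5516 0.0689 0.0992] F [ 6.1 -0.4 -2.1] T [-0.06 -0.89  0.03] open 0.113 grip 58.4
 shift [-0.2 -0.5 -0.8] rot [ 0.16 -0.06 -0.88] xang 74.12 q [-0.09  0.24  1.74  0.    1.16  0.19]
```

apply_moves --moves '[{"jaw": 1, "offset": [0, 0, 0], "rot": [0, 0, 0]}, {"jaw": 1, "offset": [0, 0, 0], "rot": [0, 0, 0]}, {"jaw": 1, "offset": [0, 0, 0], "rot": [0, 0, 0]}, {"jaw": 1, "offset": [0, 0, 0], "rot": [0, 0, 0]}, {"jaw": 1, "offset": [0, 0, -10], "rot": [0, 0, 0]}]'

```text
time_s: 9.55
eef_pos: [0.5494, 0.0689, 0.1086]
eef_rot: [-0.001, 0.799, 0.602, -0.001]
wrist_force: [0.0, -0.1, -0.5]
opening: 1.001
grasp_force: 0.0
```

apply_moves --moves '[{"jaw": 1, "offset": [0, 0, -30], "rot": [0, 0, 0]}, {"jaw": 1, "offset": [0, 0, -30], "rot": [0, 0, 0]}, {"jaw": 1, "offset": [0, 0, -30], "rot": [0, 0, 0]}, {"jaw": 1, "offset": [0, 0, 0], "rot": [0, 0, 0]}, {"jaw": 1, "offset": [0, 0, 0], "rot": [0, 0, 0]}]'

```text
time_s: 10.18
eef_pos: [0.5498, 0.0688, 0.1986]
eef_rot: [-0.0, 0.799, 0.602, -0.0]
wrist_force: [-0.1, -0.2, -0.0]
opening: 0.999
grasp_force: 0.0
```

```bash
python3 - <<'E'
from h import *
to([.551,.0688,.1],75)
for n in ("side",):
    p,d=snap(n);W=world(n,d);z=W[...,2]
    m=(z>.147)&(z<.175)&(np.hypot(W[...,0]-.552,W[...,1]-.067)<.07)
    P=W[m][:,:2];c=P.mean(0);v=np.linalg.svd(P-c)[2][0]
    print(m.sum(),c,np.ptp((P-c)@v),np.degrees(np.arctan2(v[1],v[0])))
    # compare with before: polisher moved?
    p0=np.load("sidep0.npy");
    hsv=[cv2.cvtColor(x,cv2.COLOR_RGB2HSV).astype(int) for x in(p0,p)]
    W0=world(n,np.load("sided0.npy"))
    for h,w in zip(hsv,(W0,W)):
        near=np.hypot(w[...,0]-.56,w[...,1]-.03)<.17
        H,S,V=h[...,0],h[...,1],h[...,2]
        r=near&((H<5)|(H>174))&(S>150)&(V>90)&(w[...,2]>.07)
        o=near&(H>6)&(H<18)&(S>150)&(V>120)&(w[...,2]>.03)&(w[...,1]>.02)
        f=near&(w[...,2]>.045)&(w[...,2]<.08)&(w[...,1]>.12)
        print(r.sum(),w[r].mean(0),o.sum(),w[o].mean(0),f.sum(),w[f].mean(0))
E
```

```text
t 10.18 pos [0.5498 0.0688 0.1986] F [-0.1 -0.2 -0. ] T [-0.01 -0.02 -0.01] open 0.999 grip 0.0
 shift [ 0.3  1.2 98.6] rot [-0.03  0.   -1.04] xang 73.96 q [-0.09  0.13  1.65  0.    1.36  0.19]
177 [0.55208217 0.07253658] 0.09083390029812434 74.28821992133025
12 [ 0.57944105 -0.0264271   0.09008563] 62 [0.54799453 0.08517715 0.0738746 ] 121 [0.53144145 0.14353146 0.06391916]
6 [ 0.58138491 -0.02527018  0.09185325] 60 [0.54800567 0.08512727 0.07339869] 121 [0.53135125 0.14344558 0.06368053]
```

```bash
python3 - <<'E'
from h import *
a=np.radians(15.8);ux=np.array([np.cos(a),np.sin(a)]);uy=np.array([-ux[1],ux[0]])
for n,t in(("top",(.551,.068)),("side",(.5522,.0695))):
    W=world(n,np.load(n+"d0.npy"));p=np.load(n+"p0.npy").astype(int)
    x=(W[...,:2]-t)@ux*1000;y=(W[...,:2]-t)@uy*1000;z=W[...,2]*1000
    m=(abs(x)<19)&(z>86.5)&(z<96)&(y<-55)&(y>-150)
    print(n,"pod x",np.percentile(x[m],[0,2,98,100]),"y",np.percentile(y[m],[0,2,98,100]))
    red=m&(p[...,0]>2*p[...,1])&(p[...,0]>100)
    print(" red x",x[red].min(),x[red].max(),x[red].mean(),"y",y[red].min(),y[red].max(),y[red].mean())
    k=(abs(x)<7)&(y<-55)&(y>-160)&(z>50); i=np.argsort(y[k])
    print(np.round(np.c_[y[k],z[k]][i][::3 if n=="top" else 2]).astype(int).tolist())
    k=(y<-95)&(y>-115)&(abs(x)<32)&(z>50);i=np.argsort(x[k])
    print(np.round(np.c_[x[k],z[k]][i]).astype(int).tolist()[::4])
E
```

```text
top pod x [-15.68009371 -15.35121949  14.25352284  15.31454778] y [-138.43096682 -137.61250441  -77.40999646  -56.72240101]
 red x -6.440054523639027 7.472352484165947 0.1297089739644647 y -105.59918512422982 -96.33778422594439 -100.71259067318525
[[-150, 81], [-149, 82], [-147, 82], [-146, 84], [-145, 77], [-143, 78], [-141, 84], [-138, 90], [-137, 93], [-135, 92], [-134, 86], [-133, 84], [-132, 88], [-130, 86], [-128, 86], [-127, 84], [-125, 86], [-123, 86], [-122, 87], [-120, 86], [-119, 84], [-117, 85], [-116, 86], [-114, 85], [-112, 85], [-111, 83], [-109, 88], [-107, 85], [-106, 88], [-103, 93], [-102, 89], [-100, 90], [-99, 88], [-97, 92], [-96, 91], [-95, 85], [-94, 84], [-92, 83], [-90, 85], [-89, 88], [-87, 84], [-86, 84], [-85, 85], [-83, 87], [-81, 90], [-79, 87], [-78, 92], [-76, 86], [-75, 83], [-73, 86], [-72, 84], [-70, 81], [-69, 82], [-67, 83], [-65, 84], [-64, 81], [-63, 82], [-61, 84], [-60, 83], [-58, 83], [-56, 83]]
[[-27, 51], [-25, 63], [-25, 67], [-25, 65], [-24, 73], [-23, 69], [-21, 72], [-20, 78], [-20, 76], [-18, 80], [-17, 77], [-16, 86], [-15, 89], [-15
[... 475 characters left out ...]
071133
[[-141, 90], [-139, 91], [-138, 93], [-137, 89], [-136, 91], [-135, 91], [-134, 85], [-133, 89], [-133, 86], [-132, 87], [-130, 84], [-127, 87], [-126, 84], [-124, 86], [-122, 88], [-120, 90], [-119, 87], [-117, 89], [-115, 87], [-114, 88], [-112, 86], [-107, 90], [-105, 93], [-104, 93], [-102, 88], [-102, 92], [-99, 87], [-98, 88], [-98, 88], [-97, 92], [-97, 92], [-96, 86], [-95, 87], [-94, 88], [-92, 87], [-91, 87], [-86, 88], [-83, 91], [-83, 91], [-81, 90], [-80, 86]]
[[-25, 66], [-25, 62], [-25, 59], [-23, 73], [-20, 76], [-20, 73], [-17, 78], [-15, 91], [-12, 92], [-9, 86], [-7, 86], [-6, 88], [-4, 90], [-1, 92], [1, 88], [2, 88], [4, 92], [7, 88], [10, 88], [10, 92], [13, 91]]
```

apply_moves --moves '[{"jaw": 1, "offset": [0, 0, 0], "rot": [0, 0, -10.6]}, {"jaw": 1, "offset": [0, 0, 0], "rot": [0, 0, -10.6]}, {"jaw": 1, "offset": [0, 0, 0], "rot": [0, 0, -10.6]}, {"jaw": 1, "offset": [0, 0, 0], "rot": [0, 0, 0]}, {"jaw": 1, "offset": [0, 0, 0], "rot": [0, 0, 0]}]'

```text
time_s: 10.85
eef_pos: [0.5498, 0.0688, 0.1982]
eef_rot: [-0.001, 0.605, 0.796, -0.0]
wrist_force: [-1.2, -0.4, -0.1]
opening: 0.996
grasp_force: 0.0
```

```bash
python3 -c "
from h import *
to([.6306,-.0307,.063],105.8)"
```

```text
t 10.85 pos [0.5498 0.0688 0.1982] F [-1.2 -0.4 -0.1] T [-0.02  0.03 -0.04] open 0.996 grip 0.0
 shift [-117.6   51.4  135.1] rot [-0.07 -0.03 -0.25] xang 105.55 q [-0.09  0.13  1.65  0.    1.36 -0.36]
```

apply_moves --moves '[{"jaw": 1, "offset": [-40, 17, 0], "rot": [0, 0, 0]}, {"jaw": 1, "offset": [-40, 17, 0], "rot": [0, 0, -0.3]}, {"jaw": 1, "offset": [-37.6, 17.4, 0], "rot": [0, 0, 0]}, {"jaw": 1, "offset": [0, 0, 40], "rot": [0, 0, 0]}, {"jaw": 1, "offset": [0, 0, 0], "rot": [0, 0, 0]}]'

```text
time_s: 11.48
eef_pos: [0.6289, -0.03, 0.1549]
eef_rot: [-0.004, 0.603, 0.798, -0.002]
wrist_force: [-1.1, 0.8, 0.1]
opening: 1.0
grasp_force: 0.0
```

apply_moves --moves '[{"jaw": 1, "offset": [0, 0, 40], "rot": [0, 0, 0]}, {"jaw": 1, "offset": [0, 0, 40], "rot": [0, 0, 0]}, {"jaw": 1, "offset": [0, 0, 15], "rot": [0, 0, 0]}, {"jaw": 1, "offset": [0, 0, 0], "rot": [0, 0, 0]}, {"jaw": 1, "offset": [0, 0, 0], "rot": [0, 0, 0]}]'

```text
time_s: 12.1
eef_pos: [0.6333, -0.0305, 0.0663]
eef_rot: [0.002, 0.601, 0.799, 0.001]
wrist_force: [0.3, -0.5, -0.4]
opening: 1.002
grasp_force: 0.0
```

```bash
python3 - <<'E'
from h import *
to([.6306,-.0307,.033],105.8)
a=np.radians(15.8);ux=np.array([np.cos(a),np.sin(a)]);uy=np.array([-ux[1],ux[0]])
for n,t in(("side",(.5522,.0695)),("top",(.551,.068))):
    p,d=snap(n);W=world(n,d)
    x=(W[...,:2]-t)@ux*1000;y=(W[...,:2]-t)@uy*1000;z=W[...,2]*1000
    for a in range(96,166,6):
        k=(y<-85)&(y>-150)&(abs(x)<35)&(z>=a)&(z<a+6)
        if k.sum():print(n,a,k.sum(),"x",np.round([x[k].min(),x[k].max()]),"y",np.round([y[k].min(),y[k].max()]),"zmin",round(z[k].min(),1))
    cv2.imwrite(f'pics/sw{n}.png',cv2.resize(p[120:260,190:370],(720,560),interpolation=cv2.INTER_CUBIC)[:,:,::-1])
E
```

```text
t 12.1 pos [ 0.6333 -0.0305  0.0663] F [ 0.3 -0.5 -0.4] T [ 0.03 -0.    0.02] open 1.002 grip 0.0
 shift [ 0.6 -2.8 33.3] rot [0.17 0.09 0.26] xang 106.06 q [-0.23  0.44  1.55 -0.    1.15 -0.52]
side 120 5 x [1. 9.] y [-113. -106.] zmin 120.8
side 126 11 x [-2.  9.] y [-114. -104.] zmin 126.2
side 132 8 x [-2.  8.] y [-114. -105.] zmin 132.6
side 138 9 x [-2.  8.] y [-114. -108.] zmin 138.5
side 144 7 x [-3.  8.] y [-114. -108.] zmin 144.4
side 150 7 x [-3.  8.] y [-113. -103.] zmin 150.0
side 156 6 x [-8.  7.] y [-112. -106.] zmin 156.8
side 162 21 x [-19.  12.] y [-125. -105.] zmin 163.0
```

View pics/swside.png

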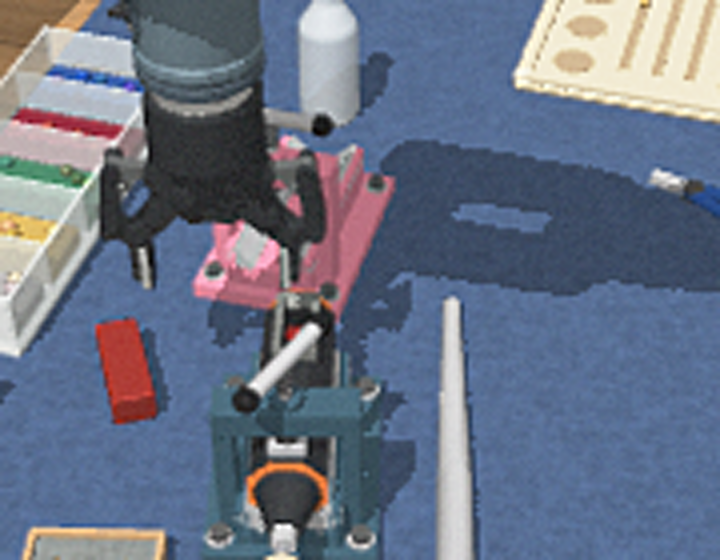

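The crop shows the right-hand finger hanging over the slot (290,260), about 3 mm too far towards +x. This agrees with the robot's own reading. I correct that and go down in stages.

apply_moves --moves '[{"jaw": 1, "offset": [0, -2.8, 0], "rot": [0, 0, 0]}, {"jaw": 1, "offset": [0, 0, 10], "rot": [0, 0, 0]}, {"jaw": 1, "offset": [0, 0, 10], "rot": [0, 0, 0]}, {"jaw": 1, "offset": [0, 0, 0], "rot": [0, 0, 0]}, {"jaw": 1, "offset": [0, 0, 0], "rot": [0, 0, 0]}]'

```text
time_s: 12.82
eef_pos: [0.629, -0.0311, 0.0437]
eef_rot: [-0.0, 0.601, 0.799, -0.0]
wrist_force: [0.6, 0.2, -0.8]
opening: 1.002
grasp_force: 0.0
```

```bash
cat > f.py <<'E'
from h import *
to([.6306,-.0307,.033],105.8)
a=np.radians(15.8);ux=np.array([np.cos(a),np.sin(a)]);uy=np.array([-ux[1],ux[0]])
n,t="side",(.5522,.0695)
p,d=snap(n);W=world(n,d);p=p.astype(int)
x=(W[...,:2]-t)@ux*1000;y=(W[...,:2]-t)@uy*1000;z=W[...,2]*1000
for a in range(96,144,4):
        k=(y<-95)&(y>-150)&(abs(x)<35)&(z>=a)&(z<a+4)
        if k.sum():print(n,a,k.sum(),"x",np.round([x[k].min(),x[k].max()],1),"y",np.round([y[k].min(),np.median(y[k]),y[k].max()],1),"zmin",round(z[k].min(),1))
red=(abs(x)<19)&(z>84)&(z<97)&(y<-55)&(y>-150)&(p[...,0]>2*p[...,1])&(p[...,0]>100)
print("red",red.sum(),y[red].mean(),y[red].max())
E
python3 f.py
```

```text
t 12.82 pos [ 0.629  -0.0311  0.0437] F [ 0.6  0.2 -0.8] T [-0.01 -0.01  0.01] open 1.002 grip 0.0
 shift [-0.1  1.7 10.7] rot [-0.03 -0.01  0.25] xang 106.05 q [-0.24  0.46  1.57 -0.    1.11 -0.52]
side 96 1 x [-1. -1.] y [-110.4 -110.4 -110.4] zmin 98.8
side 100 3 x [-1.   4.1] y [-111.8 -108.5 -105.9] zmin 100.6
side 104 8 x [-6.5  4. ] y [-116.7 -110.9 -106.6] zmin 105.2
side 108 4 x [-4.   3.8] y [-113.2 -109.2 -105.5] zmin 110.6
side 112 4 x [-6.8  3.9] y [-112.  -110.9 -104.3] zmin 112.5
side 116 6 x [-7.1  3.6] y [-115.7 -108.8 -106.8] zmin 116.7
side 120 6 x [-7.1  3.6] y [-112.2 -110.9 -109.2] zmin 120.1
side 124 6 x [-7.1  3.2] y [-113.7 -110.3 -107. ] zmin 124.9
side 128 5 x [-7.4  3.3] y [-111.2 -110.  -106.4] zmin 129.3
side 132 3 x [0.3 3.1] y [-109.8 -107.5 -107.1] zmin 134.0
side 136 4 x [-10.2   0.3] y [-112.6 -108.6 -105.1] zmin 136.3
side 140 12 x [-13.1   5.4] y [-113.3 -108.3 -104.5] zmin 140.1
red 6 -101.03359053977192 -98.58198896101759
```

apply_moves --moves '[{"jaw": 1, "offset": [-0.5, 1.6, 0], "rot": [0, 0, 0]}, {"jaw": 1, "offset": [0, 0, 4], "rot": [0, 0, 0]}, {"jaw": 1, "offset": [0, 0, 3], "rot": [0, 0, 0]}, {"jaw": 1, "offset": [0, 0, 0], "rot": [0, 0, 0]}, {"jaw": 1, "offset": [0, 0, 0], "rot": [0, 0, 0]}]'

```text
time_s: 13.5
eef_pos: [0.6307, -0.0311, 0.0369]
eef_rot: [-0.0, 0.601, 0.799, -0.0]
wrist_force: [-0.2, 0.2, -0.3]
opening: 0.998
grasp_force: 0.0
```

```bash
python3 -c "
from h import *
to([.6306,-.0307,.033],105.8)"
```

```text
t 13.5 pos [ 0.6307 -0.0311  0.0369] F [-0.2  0.2 -0.3] T [-0.01 -0.02 -0.02] open 0.998 grip 0.0
 shift [0.4 0.  3.9] rot [-0.01 -0.    0.25] xang 106.05 q [-0.24  0.47  1.57  0.    1.1  -0.52]
```

apply_moves --moves '[{"jaw": 1, "offset": [0, 0, 1.5], "rot": [0, 0, 0]}, {"jaw": 1, "offset": [0, 0, 1.5], "rot": [0, 0, 0]}, {"jaw": 1, "offset": [0, 0, 0], "rot": [0, 0, 0]}, {"jaw": 1, "offset": [0, 0, 0], "rot": [0, 0, 0]}, {"jaw": 1, "offset": [0, 0, 0], "rot": [0, 0, 0]}]'

```text
time_s: 14.12
eef_pos: [0.6308, -0.0311, 0.034]
eef_rot: [0.0, 0.601, 0.799, 0.0]
wrist_force: [0.6, -0.7, -0.1]
opening: 1.0
grasp_force: 0.0
```

```bash
python3 f.py
```

```text
t 14.12 pos [ 0.6308 -0.0311  0.034 ] F [ 0.6 -0.7 -0.1] T [-0.01  0.01 -0.04] open 1.0 grip 0.0
 shift [ 0.5 -0.   1. ] rot [0.   0.   0.26] xang 106.06 q [-0.24  0.48  1.57 -0.    1.1  -0.52]
side 96 3 x [-3.6  1.7] y [-112.2 -111.5 -109. ] zmin 96.4
side 100 8 x [-6.4  7. ] y [-120.3 -109.4 -106.2] zmin 100.9
side 104 11 x [-6.2  6.9] y [-121.8 -111.3 -107.9] zmin 104.1
side 108 5 x [-6.3  6.6] y [-122.1 -109.2 -108.6] zmin 108.9
side 112 5 x [-6.3  6.4] y [-123.8 -110.5 -108.3] zmin 112.6
side 116 5 x [-4.3  6.3] y [-111.7 -109.6 -107.4] zmin 116.1
side 120 6 x [-4.4  3.7] y [-113.1 -108.2 -106.9] zmin 120.1
side 124 5 x [-7.2  6.1] y [-112.9 -107.4 -106.5] zmin 124.2
side 128 7 x [-12.8   5.8] y [-113.9 -108.  -106. ] zmin 128.5
side 132 14 x [-21.1   8.4] y [-127.3 -108.1 -104.7] zmin 132.6
side 136 32 x [-23.8  13.6] y [-127.3 -110.5 -104.9] zmin 136.1
side 140 26 x [-23.8  10.8] y [-130.6 -112.6 -106. ] zmin 140.3
red 6 -100.80861306589564 -97.3262890607972
```

apply_moves --moves '[{"jaw": 1, "offset": [0, 0, 0.5], "rot": [0, 0, -0.2]}, {"jaw": 1, "offset": [0, 0, 0.4], "rot": [0, 0, 0]}, {"jaw": 1, "offset": [0, 0, 0], "rot": [0, 0, 0]}, {"jaw": 1, "offset": [0, 0, 0], "rot": [0, 0, 0]}, {"jaw": 1, "offset": [0, 0, 0], "rot": [0, 0, 0]}]'

```text
time_s: 14.8
eef_pos: [0.6307, -0.0311, 0.0331]
eef_rot: [0.0, 0.6, 0.8, -0.0]
wrist_force: [0.1, 0.4, 1.1]
opening: 0.999
grasp_force: 0.4
```

apply_moves --moves '[{"jaw": 1, "offset": [3, 0, 0], "rot": [0, 0, 0]}, {"jaw": 1, "offset": [0, 0, 0], "rot": [0, 0, 0]}, {"jaw": 1, "offset": [0, 0, 0], "rot": [0, 0, 0]}, {"jaw": 1, "offset": [0, 0, 0], "rot": [0, 0, 0]}, {"jaw": 1, "offset": [0, 0, 0], "rot": [0, 0, 0]}]'

```text
time_s: 15.42
eef_pos: [0.63, -0.0282, 0.0331]
eef_rot: [0.0, 0.6, 0.8, 0.0]
wrist_force: [-0.3, 0.0, 0.3]
opening: 1.0
grasp_force: 0.9
```

```bash
python3 -c "
from h import *
to([.6306,-.0307,.033],105.8)"
```

```text
t 15.43 pos [ 0.63   -0.0282  0.0331] F [-0.3  0.   0.3] T [-0.1  -0.07  0.01] open 1.0 grip 0.9
 shift [-2.6 -0.1  0.1] rot [0.01 0.   0.45] xang 106.25 q [-0.23  0.48  1.57  0.    1.09 -0.52]
```

apply_moves --moves '[{"jaw": 1, "offset": [2, 0, 0], "rot": [0, 0, 0]}, {"jaw": 1, "offset": [2, 0, 0], "rot": [0, 0, 0]}, {"jaw": 1, "offset": [2, 0, 0], "rot": [0, 0, 0]}, {"jaw": 1, "offset": [0, 0, 0], "rot": [0, 0, 0]}, {"jaw": 1, "offset": [0, 0, 0], "rot": [0, 0, 0]}]'

```text
time_s: 16.05
eef_pos: [0.6282, -0.0222, 0.0331]
eef_rot: [-0.0, 0.6, 0.8, 0.0]
wrist_force: [1.0, -0.3, 0.3]
opening: 0.999
grasp_force: 1.1
```

```bash
python3 f.py
```

```text
t 16.05 pos [ 0.6282 -0.0222  0.0331] F [ 1.  -0.3  0.3] T [-0.01 -0.05 -0.01] open 0.999 grip 1.1
 shift [-8.9 -0.1  0.1] rot [ 0.01 -0.02  0.46] xang 106.26 q [-0.22  0.47  1.58  0.    1.09 -0.51]
side 96 6 x [-6.1 13.4] y [-121.3 -103.1  -99.7] zmin 96.1
side 100 7 x [-6.4  6.6] y [-114.  -101.4  -98.2] zmin 101.3
side 104 6 x [-4.3  3.7] y [-105.6 -102.5  -98.4] zmin 104.9
side 108 4 x [-4.4  6.2] y [-103.9 -100.5 -100. ] zmin 108.3
side 112 7 x [-4.5  6.3] y [-105.9 -100.4  -99.4] zmin 112.2
side 116 6 x [-4.7  5.8] y [-104.7 -101.2  -99.6] zmin 116.0
side 120 2 x [-2.2  0.4] y [-101.5 -101.3 -101.1] zmin 121.6
side 124 6 x [-7.6  5.8] y [-103.7  -98.8  -97.6] zmin 124.3
side 128 8 x [-10.3   5.4] y [-104.8  -99.3  -96.2] zmin 129.5
side 132 16 x [-16.1  10.4] y [-119.3 -101.6  -96. ] zmin 132.6
side 136 36 x [-24.1  12.9] y [-121.  -102.1  -96. ] zmin 136.2
side 140 17 x [-24.1  10.3] y [-119.8 -101.   -96.7] zmin 140.0
red 1 -92.30504397148422 -92.30504397148422
```

apply_moves --moves '[{"jaw": 1, "offset": [2, 0, 0], "rot": [0, 0, 0]}, {"jaw": 1, "offset": [2, 0, 0], "rot": [0, 0, 0]}, {"jaw": 1, "offset": [1, 0, 0], "rot": [0, 0, 0]}, {"jaw": 1, "offset": [0, 0, 0], "rot": [0, 0, 0]}, {"jaw": 1, "offset": [0, 0, 0], "rot": [0, 0, 0]}]'

```text
time_s: 16.73
eef_pos: [0.627, -0.018, 0.0332]
eef_rot: [0.0, 0.6, 0.8, -0.0]
wrist_force: [3.1, -3.8, 0.3]
opening: 1.0
grasp_force: 2.1
```

apply_moves --moves '[{"jaw": 1, "offset": [1, 0, 0], "rot": [0, 0, 0]}, {"jaw": 1, "offset": [0, 0, 0], "rot": [0, 0, 0]}, {"jaw": 1, "offset": [0, 0, 0], "rot": [0, 0, 0]}, {"jaw": 1, "offset": [0, 0, 0], "rot": [0, 0, 0]}, {"jaw": 1, "offset": [0, 0, 0], "rot": [0, 0, 0]}]'

```text
time_s: 17.35
eef_pos: [0.627, -0.0178, 0.0333]
eef_rot: [0.001, 0.6, 0.8, -0.0]
wrist_force: [3.1, -6.9, -0.5]
opening: 0.997
grasp_force: 3.5
```

```bash
python3 -c "
from h import *
to([.6306,-.0307,.033],105.8)"
```

```text
t 17.35 pos [ 0.627  -0.0178  0.0333] F [ 3.1 -6.9 -0.5] T [-1.   -0.45  0.32] open 0.997 grip 3.5
 shift [-13.4  -0.2   0.3] rot [0.03 0.1  0.46] xang 106.26 q [-0.22  0.47  1.58 -0.    1.09 -0.5 ]
```

apply_moves --moves '[{"jaw": 1, "offset": [0.5, 0, 0], "rot": [0, 0, 0]}, {"jaw": 1, "offset": [0, 0, 0], "rot": [0, 0, 0]}, {"jaw": 1, "offset": [0, 0, 0], "rot": [0, 0, 0]}, {"jaw": 1, "offset": [-4, 0, 0], "rot": [0, 0, 0]}, {"jaw": 1, "offset": [0, 0, -15], "rot": [0, 0, 0]}]'

```text
time_s: 17.98
eef_pos: [0.6256, -0.0193, 0.0469]
eef_rot: [-0.002, 0.6, 0.8, -0.001]
wrist_force: [-0.8, 0.2, -0.4]
opening: 1.003
grasp_force: 0.0
```

apply_moves --moves '[{"jaw": 1, "offset": [0, 0, -40], "rot": [0, 0, 0]}, {"jaw": 1, "offset": [0, 0, -50], "rot": [0, 0, 0]}, {"jaw": 1, "offset": [-20, 60, -10], "rot": [0, 0, 0]}, {"jaw": 1, "offset": [-20, 55, 0], "rot": [0, 0, 0]}, {"jaw": 1, "offset": [0, 0, 0], "rot": [0, 0, 0]}]'

```text
time_s: 18.6
eef_pos: [0.7493, -0.0259, 0.1455]
eef_rot: [-0.001, 0.6, 0.8, -0.0]
wrist_force: [-0.4, 0.3, -1.1]
opening: 0.999
grasp_force: 0.0
```

```bash
python3 - <<'E'
from h import *
to([.6306,-.0307,.033],105.8)
a=np.radians(15.8);ux=np.array([np.cos(a),np.sin(a)]);uy=np.array([-ux[1],ux[0]])
for n,t in(("top",(.551,.068)),("side",(.5522,.0695))):
    p1,d1=snap(n)
    for p,d in((np.load(n+"p0.npy"),np.load(n+"d0.npy")),(p1,d1)):
        W=world(n,d);p=p.astype(int);x=(W[...,:2]-t)@ux*1000;y=(W[...,:2]-t)@uy*1000;z=W[...,2]*1000
        m=(abs(x)<19)&(z>86.5)&(z<96)&(y<-72)&(y>-150)
        red=(abs(x)<12)&(z>84)&(z<97)&(y<-72)&(y>-150)&(p[...,0]>2*p[...,1])&(p[...,0]>70)
        f=(abs(x)<30)&(z>45)&(z<80)&(y>50)&(y<100)
        print(n,"pod",m.sum(),np.percentile(y[m],[2,98]) if m.any() else 0,"red",red.sum(),y[red].mean() if red.any() else 0,"felt",f.sum(),x[f].mean(),y[f].mean())
        b=(z>147)&(z<175)&(np.hypot(x,y)<70)
        if b.sum()>20:
            P=W[b][:,:2];v=np.linalg.svd(P-P.mean(0))[2][0];print(b.sum(),np.degrees(np.arctan2(v[1],v[0])))
    cv2.imwrite(f'pics/fin{n}.png',cv2.resize(p1[120:260,190:370],(720,560),interpolation=cv2.INTER_CUBIC)[:,:,::-1])
E
```

```text
t 18.6 pos [ 0.7493 -0.0259  0.1455] F [-0.4  0.3 -1.1] T [ 0.01 -0.02 -0.04] open 0.999 grip 0.0
 shift [  28.5 -115.1  112.8] rot [-0.11 -0.09  0.47] xang 106.27 q [-0.19  0.6   1.14  0.    1.4  -0.48]
top pod 171 [-137.66533421  -78.2224429 ] red 20 -100.76683354585197 felt 80 -1.377110807213176 72.02483379992704
197 142.86044831696367
top pod 50 [-138.37781135 -119.93813458] red 0 0 felt 0 nan nan
side pod 139 [-139.29570168  -80.05686071] red 15 -100.72422981803129 felt 132 -0.2790161646294644 74.72822432995613
176 142.9216916086419
side pod 102 [-140.65976305  -79.41305321] red 2 -93.74314816836076 felt 128 -0.252360379185694 75.55004487840745
180 73.97810350509712<stdin>:11: RuntimeWarning: Mean of empty slice.
  ret = ret.dtype.type(ret / rcount)
```

View pics/finside.png

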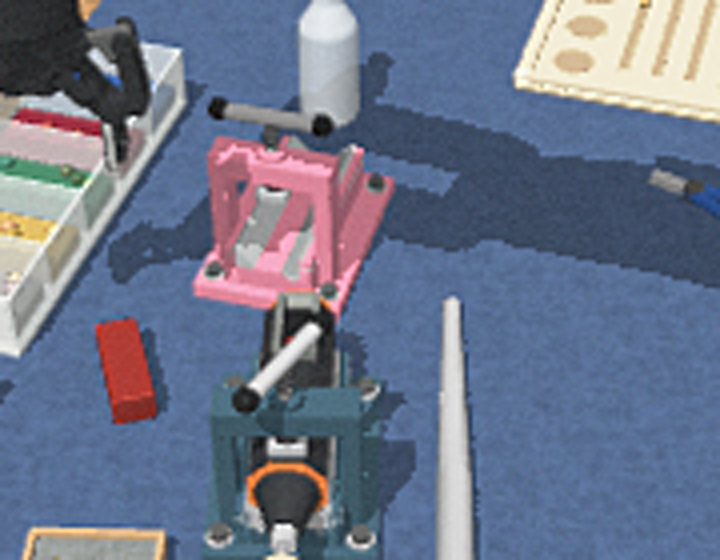

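The side view shows the gripper clear and the polisher in place, but the bar's rear end hides the nib, at about (315,335). I swing the arm aside so the top camera can see it.

apply_moves --moves '[{"jaw": 1, "offset": [0, 0, -50], "rot": [0, 0, 0]}, {"jaw": 1, "offset": [0, 0, -40], "rot": [0, 0, 0]}, {"jaw": 1, "offset": [-50, -30, 0], "rot": [0, 0, 0]}, {"jaw": 1, "offset": [-50, -30, 0], "rot": [0, 0, 0]}, {"jaw": 1, "offset": [-50, -30, 0], "rot": [0, 0, 0]}]'

```text
time_s: 19.32
eef_pos: [0.7014, -0.1958, 0.2397]
eef_rot: [0.0, 0.6, 0.8, 0.0]
wrist_force: [0.5, -0.2, 0.3]
opening: 1.001
grasp_force: 0.0
```

apply_moves --moves '[{"jaw": 1, "offset": [-50, -30, 0], "rot": [0, 0, 0]}, {"jaw": 1, "offset": [-50, -30, 0], "rot": [0, 0, 0]}, {"jaw": 1, "offset": [-50, -30, 0], "rot": [0, 0, 0]}, {"jaw": 1, "offset": [-50, -20, 0], "rot": [0, 0, 0]}, {"jaw": 1, "offset": [0, 0, 0], "rot": [0, 0, 0]}]'

```text
time_s: 19.95
eef_pos: [0.6506, -0.422, 0.2386]
eef_rot: [0.0, 0.602, 0.798, -0.0]
wrist_force: [-0.3, 0.6, 0.1]
opening: 0.997
grasp_force: 0.0
```

```bash
python3 - <<'E'
from h import *
to([.6306,-.0307,.033],105.8)
a=np.radians(15.8);ux=np.array([np.cos(a),np.sin(a)]);uy=np.array([-ux[1],ux[0]])
n,t=("top",(.551,.068))
p1,d1=snap(n)
for p,d in((np.load(n+"p0.npy"),np.load(n+"d0.npy")),(p1,d1)):
        W=world(n,d);p=p.astype(int);x=(W[...,:2]-t)@ux*1000;y=(W[...,:2]-t)@uy*1000;z=W[...,2]*1000
        m=(abs(x)<19)&(z>86.5)&(z<96)&(y<-72)&(y>-150)
        red=(abs(x)<12)&(z>84)&(z<97)&(y<-72)&(y>-150)&(p[...,0]>2*p[...,1])&(p[...,0]>70)
        f=(abs(x)<30)&(z>45)&(z<80)&(y>50)&(y<100)
        print(n,"pod",m.sum(),np.percentile(y[m],[2,98]) if m.any() else 0,"red",red.sum(),y[red].mean() if red.any() else 0,"felt",f.sum(),x[f].mean(),y[f].mean())
cv2.imwrite(f'pics/fint.png',cv2.resize(p1[110:250,180:360],(720,560),interpolation=cv2.INTER_CUBIC)[:,:,::-1])
E
```

```text
t 19.95 pos [ 0.6506 -0.422   0.2386] F [-0.3  0.6  0.1] T [ 0.   -0.01  0.03] open 0.997 grip 0.0
 shift [381.9  88.4 205.3] rot [-0.04  0.03  0.14] xang 105.94 q [-0.73  0.61  0.95 -0.    1.59 -1.01]
top pod 171 [-137.66533421  -78.2224429 ] red 20 -100.76683354585197 felt 80 -1.377110807213176 72.02483379992704
top pod 159 [-137.43625738  -80.35357711] red 15 -89.56087259065956 felt 22 3.7627842921646137 84.42912338858605
```

View pics/fint.png

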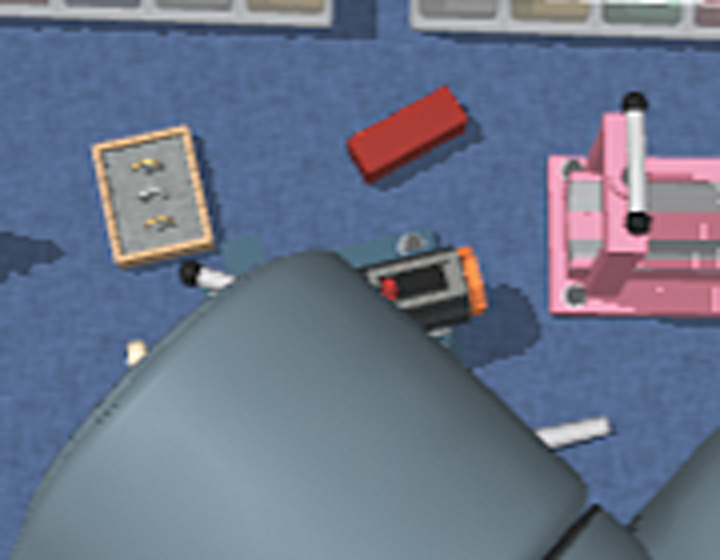

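The red nib is now at (388,288) in the crop, hard against the front of its slot. It has moved about 11–12 mm and stalled with rising force at the stop. The rear part of the pod that shows and the rouge bar are where they were, so I hand in.

```bash
python3 -c "
from bench import ctrl
print(ctrl.hand_in())"
```

```text
the job is handed in; nothing more can be done
None
```

The job is handed in, and no verdict came back: I estimate the clamp screw at about 2.1 rad from the bar's angle, the switch was pushed forward until it stalled at its stop (about 11–12 mm), no polisher shift showed beyond about 1 mm, and the gripper is clear.

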